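# Book a spice jar in at the stock scanner

### The arm

A 7-joint arm with a two-finger parallel gripper is mounted at the origin on the work surface. World frame = base frame: x ahead of the robot, y to its left, z up, the work surface at z = 0. Lengths are in m, angles in rad, forces in N, time in s.
With the tool pointing down it reaches from about 0.425 to 0.825 m from the base axis. Payload 3.6 kg.
Tool frame: the origin (TCP) lies midway between the tips of the shut fingers; the grasp point (between the pads) lies 19 mm behind it (hold_point_z is the distance from the TCP to the grasp point, in m); z points along the fingers, y is the line along which they close (so a half turn about z gives the same grasp; the last joint's range is limited). The gripper opens to 85 mm and grips with 20 to 120 N. Pads are 22 mm wide; open, the fingers measure 114 mm over their backs; the gripper's body (76 mm by 85 mm) begins 54 mm behind the grasp point. The pads swing forward as they close: fully open they stand 13 mm farther back than shut.
Start: joints at [-1.222, 0.615, -0.013, 1.423, 0.008, 1.103, -0.04], TCP at [0.239, 0.605, 0.231] pointing down, gripper open.
Joint ranges: [-3.12, 3.12], [-0.3, 2.06], [-1.34, 1.32], [0.26, 2.42], [-1.36, 4.5], [0.01, 1.98], [-2.84, 2.84]. Speed limits (rad/s): [2.79, 2.79, 3.14, 3.14, 3.14, 3.14, 3.14].

### API

Orientations are given as a rotation vector (axis times angle).
In Python, from station import observe, capture, camera_model, sign_off, hold_point_z gives the robot as it stands.
- The arm moves only by the tool send_rows, never from a script. Its argument "targets" is a list of rows, each a list of 3 entries, a list of its own where there are three numbers: the opening, from 0 (shut) to 1 (fully open), then the shift along the tool's x, y, z in m, then the turn about the tool's z in degrees. A call has 1 to 20 rows; each row is the pose to reach, as a shift and turn from the pose commanded when the call began, along the tool's axes at that moment; what a row does not reach only later rows make up. A row lasts 1/10 s, in which the tool goes at most 50 mm and 8.59 degrees, less where a joint would pass 70% of its speed; a pose out of reach is approached as far as the arm can. A call with a gripper value outside its range is refused whole. The fingers move at their own pace and stop on an object; "newtons" is the grip in N (left out, the last holds). Time passes only in rows, so rows that repeat a pose let the fingers close. It gives the time, the measured TCP pose, the force, the opening and the grip force at its end, in the units of the state.
- observe(): the state, without advancing time (a new reading comes with each control period).
- capture(name): name is "side" or "top" or "wrist"; returns (picture, depth): 420x560x3 uint8, red, green, blue; 420x560 float32, m along the optical axis (not along the pixel's ray), 0 where there is no reading.
- camera_model(name): a dict with "K" (3x3 intrinsics, pixels), "xyz" and "rotation" of the camera in the world. Camera axes: x right, y up, looking along -z (the intrinsics and any distortion apply to the point x, -y, -z); pixel columns grow to the right and rows downward; lengths in m; the calibration is good to about 2 mm. The wrist camera is an equidistant fisheye: a pixel r from the principal point sees the ray r / f radians off the axis. A picture is of the moment at which its call begins: read the wrist's pose just before it. camera_model takes no time and is no camera call; for the wrist camera it gives the pose at the moment of the call.
- sign_off(): hands the job in; it is judged then, once.
The state is a dict: "time_s": time; "q": joint angles; "qvel": joint speeds; "joint_torque": joint torques, N m; "ee_pos": TCP position; "tool_rot": TCP orientation; "contact_force": force on the tool from outside, world axes, zero at the start; "torque": the same for the moment, N m; "gripper_width": opening from 0.0 (shut) to 1.0 (fully open); "grip_force": force on a finger pad.
Only numpy, scipy, OpenCV 4.12 (cv2) and the standard library are available. Lean on these libraries where they do the work, as an engineer would, in place of code of your own. Each camera call takes 0.05 s, during which the arm holds its last target. There are 200 camera calls.

### The job

Take the red-capped spice jar out of the sloping rack and stand it on the scanner's round pad, wholly on the pad, with the black stripe of its label turned squarely to the scanner's window; let go of it. Then press the green key fully down and let it up, and after it the blue key, one at a time; do not press a key before the jar stands there, nor the red key at all. Do not drop the jar, and leave the other jars, the spray bottle and the spatula where they are.

Things in the scene. Friction and masses are not known exactly. Their poses are not given: they have to be found in the camera images.
- jar: the jar to scan: amber glass, 58 mm in diameter up to 105 mm, then a red cap 50 mm in diameter and 25 mm high; about 0.3 kg. Origin: centre of its underside; z up through the cap, x out through the middle of its label (white, 80 degrees wide, black stripe down the middle; a white line on the cap points the same way). Starts leaning in a rack lane, cap end 25 degrees above level, label uppermost
- mark (a point): point on the jar's side at the middle of the black stripe, 65 mm above the underside, 29 mm from the axis
- other_jar: green-glass jar with a yellow cap and no label, same size, leaning in the rack's other lane; to be left alone
- rack: fixed steel rack, 160 mm (x) by 200 mm (y), nothing higher than 65 mm; origin: centre of its underside. Lanes at y = +50 and -50 mm: a jar's axis lies in the rack's x-z plane, rising 25 degrees towards +x, its underside's centre at x = -55, z = 45 mm against a stop plate no higher than its axis; two bars within 21 mm of the lane's middle carry it from below, leaving its sides and top free
- scanner: fixed scanner; origin on the table under the centre of its round pad (90 mm across, white with a blue disc, top 6 mm up). Grey block 160 mm high, 110 mm wide (y), from x = 75 to 155 mm; its black window with a red line, at x = 75 mm, looks to -x over the pad. The label faces the window when the jar's x axis points along the scanner's +x. A 4 mm foot plate spans x = -45 to 90, y = -55 to 55 mm
- console: fixed flat black plate under the three keys, 70 mm along x by 210 mm along y by 12 mm high; origin at the centre of its underside
- key_green_top (a point): middle of the top face of the green key, when up; round keys 32 mm in diameter in grey housings, 65 mm apart in a row on the console, in any order; they are pressed straight down
- key_blue_top (a point): middle of the top face of the blue key
- key_red_top (a point): middle of the top face of the red (cancel) key; must not be pressed
- key_green (a joint): travel of the green key in m: 0 up, 0.006 fully down, which takes 5 N; it springs back
- key_blue (a joint): travel of the blue key, likewise
- key_red (a joint): travel of the red key, likewise
- board: fixed green chopping board, 180 mm along x by 160 mm along y by 12 mm thick, origin at the centre of its underside; a jar may be put down on it or on the bare table
- gherkins: standing glass jar with a green lid, 60 mm in diameter, 100 mm tall, on the board; origin at the centre of its underside; to be left alone
- spray: standing white spray bottle with a blue trigger, 72 mm in diameter, 225 mm tall, its nozzle reaching 60 mm to its -x side; origin at the centre of its underside; to be left alone
- spatula: steel spatula with a wooden handle lying flat, 240 mm long along its x, origin at its middle; to be left alone
There are look-alikes about, which are no part of the job. Leave any purple look-alike of the jar alone.

How it is judged:
On the way, in this order (a step that is already met when the one before it is completed fails the run):
1. the red-capped jar stands let go on the pad, its stripe facing the window (horizontal distance between jar and scanner below 0.018 m and angle between jar's own z axis and vertical below 0.09 rad and z of jar in the frame of scanner between 0.002 and 0.011 m and angle between the x axis of jar and the x axis of scanner, either way round below 0.26 rad and x of mark in the frame of scanner above 0.008 m and contact force between the fingers and jar below 0.3 N and linear speed of jar below 0.03 m/s), for 0.3 s.
2. the green key is pressed down (value of joint key_green above 0.0045 m), for 0.05 s.
3. the green key is up again (value of joint key_green below 0.0015 m), for 0.05 s.
4. the blue key is pressed down while the green key is up (value of joint key_blue above 0.0045 m and value of joint key_green below 0.0015 m), for 0.05 s.
At the end, for the whole second after the job is handed in: The jar stands upright (within 5 degrees) on the pad, its axis within 18 mm of the pad's centre, the stripe within 15 degrees of facing straight at the window, released and at rest; all keys are up (all of step 1 and value of joint each of key_green, key_blue, key_red below 0.0015 m); the robot touches nothing.
It fails at once if a key is pressed while the jar does not stand in place on the pad (value of joint any of key_green, key_blue above 0.003 m and not (horizontal distance between jar and scanner below 0.018 m and angle between jar's own z axis and vertical below 0.09 rad and z of jar in the frame of scanner between 0.002 and 0.011 m and angle between the x axis of jar and the x axis of scanner, either way round below 0.26 rad and x of mark in the frame of scanner above 0.008 m)).
It fails at once if the red key is pressed (value of joint key_red above 0.003 m).
It fails at once if green and blue keys are down together (value of joint each of key_green, key_blue above 0.003 m).
It fails at once if the jar is dropped or falls over (moves faster than 0.5 m/s while not held) (contact force between the fingers and jar below 0.3 N and linear speed of jar above 0.5 m/s).
It fails at once if another jar, the spray bottle or the spatula is moved more than 25 mm (distance of any of other_jar, gherkins, spray, spatula from where it was at the start of the episode above 0.025 m).
It also fails if it takes over 58 s, if anything falls off the work surface, if the arm or the gripper's body presses on something with over 40 N, if the wrist force passes 120 N, or if a joint passes its speed limit or range.

## Working session

There is one attempt and no reset: what is moved stays moved. The work goes in short steps, Python scripts to look and compute and a tool call to move; the robot and the scene stay as the last step left them, time stands still between calls to the robot, and variables do not carry over. Pictures are saved under pics/ and viewed, at most 10 in all, crops included, and the job is handed in when it is done.

Besides the shell and the picture viewer there is one more tool, called after "Call:" by a JSON object that holds its "api" and its "payload". send_rows: Moves the arm, as the interface text tells. Its arguments: {"type":"object","properties":{"targets":{"type":"array"},"newtons":{"type":"number"}},"required":["targets"]}

```bash
ls; mkdir -p pics
python3 - <<'E'
from station import *
import cv2,numpy as np
s=observe();print(s['time_s'],s['ee_pos'],s['tool_rot'],s['q'],s['gripper_width'],hold_point_z)
for n in('side','top'):
    p,d=capture(n);cv2.imwrite(f'pics/{n}0.png',p[...,::-1]);np.savez(f'{n}0.npz',p=p,d=d)
    print(n,camera_model(n))
E
```

```text
pics
0.0 [0.23828935 0.60389413 0.23011063] [-0.5866572  -3.0858688   0.00413228] [-1.22146146  0.61594258 -0.01260517  1.42493639  0.00810125  1.10343342
 -0.04036124] 1.0033546671325266 0.0187
side {'K': array([[438.70142376,   0.        , 287.54418999],
       [  0.        , 438.70142376, 203.61048276],
       [  0.        ,   0.        ,   1.        ]]), 'xyz': array([-0.01424027, -0.66350752,  0.96636739]), 'rotation': array([ 0.80104918, -0.26130292, -0.56270172])}
top {'K': array([[503.49685582,   0.        , 280.39805261],
       [  0.        , 503.49685582, 207.53934759],
       [  0.        ,   0.        ,   1.        ]]), 'xyz': array([0.30691726, 0.09642077, 1.15764571]), 'rotation': array([ 0.14054298, -0.15029764, -1.55378295])}
```

View pics/top0.png

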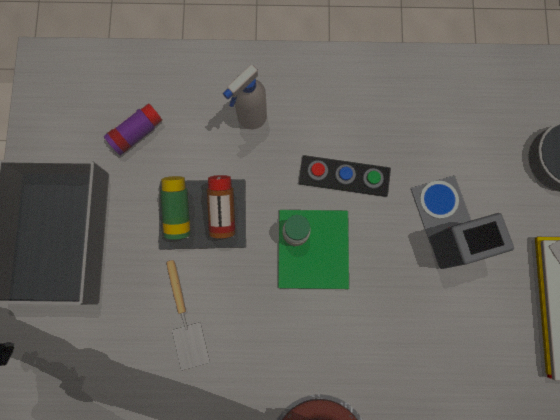

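View pics/side0.png

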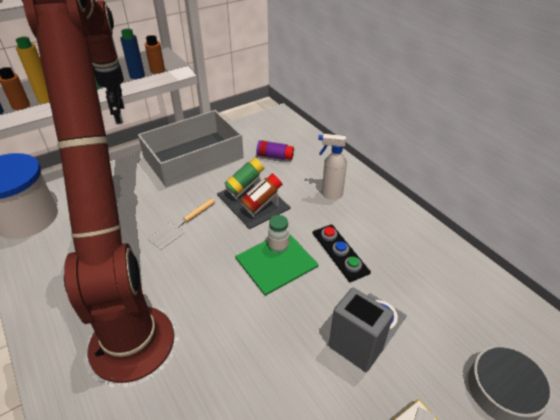

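The top view shows the red-capped amber jar with its white label and stripe at (220,207), in the right-hand rack lane. The keys are red (318,170), blue (346,174) and green (373,178), the pad is at (440,199) and the scanner block at (485,238).

Possible look-alikes for the jar:
- the purple jar with red ends at (133,130)
- the green jar with the yellow cap at (175,207)
- the gherkins at (297,230)

I choose (220,207). Next I'll measure it and check a crop.

```bash
cat > h.py <<'E'
import numpy as np,cv2
from station import *
from scipy.spatial.transform import Rotation as R
def cloud(n,d):
    c=camera_model(n);K=c['K'];v,u=np.mgrid[:d.shape[0],:d.shape[1]]
    P=np.stack([(u-K[0,2])/K[0,0]*d,-(v-K[1,2])/K[1,1]*d,-d],-1)
    return P@R.from_rotvec(c['rotation']).as_matrix().T+c['xyz']
def ray(n,u,v,z):
    c=camera_model(n);K=c['K'];r=R.from_rotvec(c['rotation']).as_matrix()@[(u-K[0,2])/K[0,0],-(v-K[1,2])/K[1,1],-1]
    return c['xyz']+r*(z-c['xyz'][2])/r[2]
def ellipses(m,amin=30):
    out=[]
    for c in cv2.findContours(m.astype(np.uint8),cv2.RETR_EXTERNAL,cv2.CHAIN_APPROX_NONE)[0]:
        if cv2.contourArea(c)>amin:
            out.append((cv2.minAreaRect(c),cv2.fitEllipse(c),cv2.contourArea(c)))
    return out
E
python3 - <<'E'
from h import *
np.set_printoptions(precision=4,suppress=True)
for n in('top','side'):
    z=np.load(n+'0.npz');p,d=z['p'],z['d'];C=cloud(n,d)
    hsv=cv2.cvtColor(p,cv2.COLOR_RGB2HSV);H,S,V=[hsv[...,i].astype(int) for i in range(3)]
    ms={'red':((H<6)|(H>174))&(S>180)&(V>110),'blue':(H>100)&(H<125)&(S>150)&(V>80),'green':(H>50)&(H<80)&(S>150)&(V>70),'black':(V<40)}
    for k,m in ms.items():
        for r,e,a in ellipses(m):
            mm=np.zeros(m.shape,np.uint8);cv2.ellipse(mm,e,1,-1) if a<3000 else None
            q=C[(mm>0)&m]; 
            if len(q): print(n,k,np.round(r[0],1),np.round(r[1],1),round(r[2],1),int(a),'med',np.median(q,0),'z',q[:,2].min(),q[:,2].max())
z=np.load('top0.npz');C=cloud('top',z['d']);p=z['p']
cv2.imwrite('pics/crop1.png',cv2.resize(np.hstack([p[165:255,150:260],p[150:280,395:525][:90]])[...,::-1],None,fx=3,fy=3,interpolation=cv2.INTER_CUBIC))
# heights
W=C[...,2]
print('table',np.median(W[350:400,200:260]))
b=(W>0.145)&(W<0.17);b[:,:400]=0
for r,e,a in ellipses(b):print('block top',r,a,[ray('top',*q,0.16)[:2] for q in cv2.boxPoints(r)])
for v in range(165,255,6): print(v,C[v,219],C[v,175])
E
```

```text
top red [219.6 184.2] [11.4 17.6] 86.4 164 med [0.5513 0.2207 0.1163] z 0.10296517489378698 0.12577217113982453
top red [318.  168.5] [12. 11.] 0.0 97 med [0.6095 0.0052 0.0346] z 0.02954537144832403 0.03979005566700122
top red [116. 137.] [8.5 7.1] 45.0 35 med [0.6711 0.4653 0.0588] z 0.05406636012012167 1.1576457065911727
top red [150.  112.7] [16.1  9.4] 51.3 127 med [0.7329 0.3941 0.0525] z 0.04126475748104519 1.1576457065911727
top blue [439.5 199. ] [28. 29.] 90.0 652 med [ 0.548  -0.2803  0.0071] z -0.00043458742595081645 1.1576457065911727
top blue [345.5 173. ] [12. 11.] 90.0 106 med [ 0.6006 -0.0588  0.0343] z 0.029589497418345267 0.03925527231133796
top green [373.5 177. ] [11.6 11.2] 26.6 97 med [ 0.5926 -0.1232  0.0347] z 0.029053582129560773 1.1576457065911727
top black [  6.5 353.5] [13. 21.] 0.0 178 med [0.2216 0.5383 0.3003] z 0.25386408429032137 0.3268653547386976
top black [445.4 249. ] [37.8 23.4] 69.8 732 med [ 0.4227 -0.2617  0.0924] z 0.010575556727218993 1.1576457065911727
top black [483.2 237.5] [24.6 34.6] 73.1 765 med [ 0.4377 -0.3139  0.1621] z 0.156959468
[... 2486 characters left out ...]
6107  0.2371 -0.001 ] [ 0.6098  0.3416 -0.0028]
177 [0.5692 0.2236 0.1065] [0.5717 0.321  0.0915]
183 [0.5525 0.2213 0.1213] [0.5525 0.3152 0.1159]
189 [0.5411 0.2217 0.1142] [0.5398 0.3148 0.1147]
195 [0.5282 0.2213 0.1139] [0.5269 0.3143 0.1141]
201 [0.5163 0.2215 0.1087] [0.5155 0.3153 0.1062]
207 [0.5042 0.2216 0.1041] [0.5036 0.3158 0.1006]
213 [0.4928 0.2222 0.0952] [0.4912 0.3159 0.097 ]
219 [0.4804 0.2222 0.0914] [0.4798 0.3172 0.0875]
225 [0.4681 0.2224 0.0864] [0.4675 0.3176 0.0827]
231 [0.4566 0.2232 0.0759] [0.4548 0.3174 0.0803]
237 [0.444  0.2232 0.0719] [0.3069 0.0964 1.1576]
243 [0.4383 0.2302 0.0079] [0.437  0.3308 0.0081]
249 [ 0.4258  0.2312 -0.0046] [0.4238 0.3313 0.0025]
```

View pics/crop1.png

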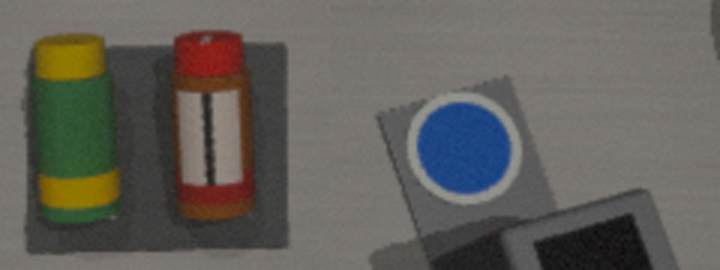

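The crop confirms the choice: amber glass, red cap, and a white label with a black stripe uppermost (stripe at about column 219 in the top image). The pad and block sizes match the description too. The tool can only stay vertical, so I'll grip near the cap and let the jar swing upright about the finger axis.

```bash
cat >> h.py <<'E'
def to(x,y,z,yh=None):
    "tool-frame shift to world point; turn so that tool y has heading yh (deg)"
    s=observe();M=R.from_rotvec(s['tool_rot']).as_matrix()
    sh=M.T@(np.array([x,y,z])-s['ee_pos'])
    hd=np.degrees(np.arctan2(M[1,1],M[0,1]))
    print('ee',s['ee_pos'].round(4),'zaxis',M[:,2].round(4),'yhead',round(hd,2),'shift',sh.round(4),'turn',None if yh is None else round(-(yh-hd),2),'q7',s['q'][6].round(2))
E
python3 - <<'E'
from h import *
s=observe();c=camera_model('wrist');M=R.from_rotvec(s['tool_rot']).as_matrix()
print('wristcam in tool',M.T@(c['xyz']-s['ee_pos']))
to(.533,.2215,.2,89)
z=np.load('top0.npz');p=z['p'];hsv=cv2.cvtColor(p,cv2.COLOR_RGB2HSV)
m=(hsv[...,0]>100)&(hsv[...,0]<125)&(hsv[...,1]>150)&(hsv[...,2]>80);m[:,:400]=0
for r,e,a in ellipses(m):print('pad',ray('top',*e[0],.006),e)
# rack heading from base plate edges, purely dark grey region
C=cloud('top',z['d']);w=(np.abs(C[...,2]-.075)<.05)&(C[...,2]>.05);w[:,:185]=0;w[:,245:]=0;w[:160]=0;w[255:]=0
Q=C[w];A=Q[:,:2]-Q[:,:2].mean(0);v=np.linalg.eigh(A.T@A)[1][:,1];print('jar heading',np.degrees(np.arctan2(v[1],v[0])),len(Q),Q.mean(0))
E
```

```text
wristcam in tool [ 0.07559382  0.00196307 -0.14191647]
ee [0.2383 0.604  0.2302] zaxis [-9.0e-04 -2.2e-03 -1.0e+00] yhead 68.47 shift [-0.4145 -0.2476  0.0308] turn -20.53 q7 -0.04
pad [ 0.54834348 -0.28094489  0.006     ] ((439.2196350097656, 198.93370056152344), (28.045392990112305, 29.652748107910156), 125.41693115234375)
jar heading 170.42140527665273 1782 [0.50500235 0.22795736 0.09196829]
```

Call:
{"api": "send_rows", "payload": {"targets": [[1,[-0.1,-0.06,0.0],-5],[1,[-0.2,-0.12,0.0],-10],[1,[-0.3,-0.18,0.01],-15],[1,[-0.414,-0.248,0.03],-20.5],[1,[-0.414,-0.248,0.03],-20.5],[1,[-0.414,-0.248,0.03],-20.5],[1,[-0.414,-0.248,0.03],-20.5],[1,[-0.414,-0.248,0.03],-20.5],[1,[-0.414,-0.248,0.03],-20.5],[1,[-0.414,-0.248,0.03],-20.5],[1,[-0.414,-0.248,0.03],-20.5],[1,[-0.414,-0.248,0.03],-20.5],[1,[-0.414,-0.248,0.03],-20.5],[1,[-0.414,-0.248,0.03],-20.5]], "newtons": 20}}

```text
time_s: 1.5
ee_pos: [0.5315, 0.2239, 0.2013]
tool_rot: [-0.023, -3.141, -0.001]
contact_force: [0.0, -0.5, 0.8]
gripper_width: 0.998
grip_force: 0.0
```

Run:
```python
from h import *
to(.533,.2215,.061,89)
p,d=capture('wrist');cv2.imwrite('pics/w1.png',p[...,::-1])
```

```text
ee [0.5315 0.2239 0.2013] zaxis [-7.e-04  9.e-04 -1.e+00] yhead 89.17 shift [-0.0016 -0.0026  0.1403] turn 0.17 q7 1.07
```

View pics/w1.png

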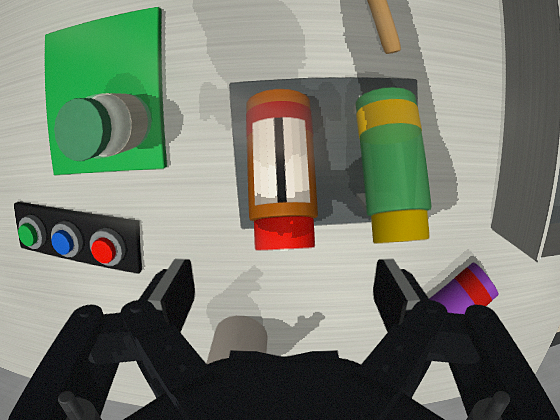

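The wrist view shows the jar centred between the fingers (cap at (285,232), finger midline at about column 283). I'm descending and gripping now.

Call:
{"api": "send_rows", "payload": {"targets": [[1,[-0.001,-0.002,0.03],0],[1,[-0.001,-0.002,0.06],0],[1,[-0.001,-0.002,0.09],0],[1,[-0.001,-0.002,0.12],0],[1,[-0.001,-0.002,0.14],0],[1,[-0.001,-0.002,0.14],0],[1,[-0.001,-0.002,0.14],0],[0,[-0.001,-0.002,0.14],0],[0,[-0.001,-0.002,0.14],0],[0,[-0.001,-0.002,0.14],0],[0,[-0.001,-0.002,0.14],0],[0,[-0.001,-0.002,0.14],0],[0,[-0.001,-0.002,0.14],0],[0,[-0.001,-0.002,0.14],0],[0,[-0.001,-0.002,0.14],0]], "newtons": 25}}

```text
time_s: 3.05
ee_pos: [0.5349, 0.2231, 0.0637]
tool_rot: [0.024, 3.137, 0.008]
contact_force: [-0.8, 3.8, 5.5]
gripper_width: 0.673
grip_force: 26.0
```

Call:
{"api": "send_rows", "payload": {"targets": [[0,[0,0,-0.01],0],[0,[0,0,-0.025],0],[0,[0,0,-0.045],0],[0,[0,0,-0.07],0],[0,[0,0,-0.1],0],[0,[0,0,-0.13],0],[0,[0,0,-0.15],0],[0,[0,0,-0.15],0],[0,[0,0,-0.15],0],[0,[0,0,-0.15],0]]}}

```text
time_s: 4.05
ee_pos: [0.5322, 0.2189, 0.2093]
tool_rot: [-0.029, -3.137, 0.004]
contact_force: [0.1, -0.5, -5.5]
gripper_width: 0.676
grip_force: 27.9
```

Run:
```python
from h import *
to(.548,-.281,.21,106.5)
p,d=capture('wrist');q,e=capture('side');cv2.imwrite('pics/w2.png',np.hstack([cv2.resize(p,(400,300)),cv2.resize(q[100:250,170:370],(400,300))])[...,::-1])
```

```text
ee [0.5322 0.2189 0.2093] zaxis [-0.0042 -0.0024 -1.    ] yhead 88.95 shift [-2.500e-02 -4.995e-01  4.000e-04] turn -17.55 q7 1.08
```

View pics/w2.png

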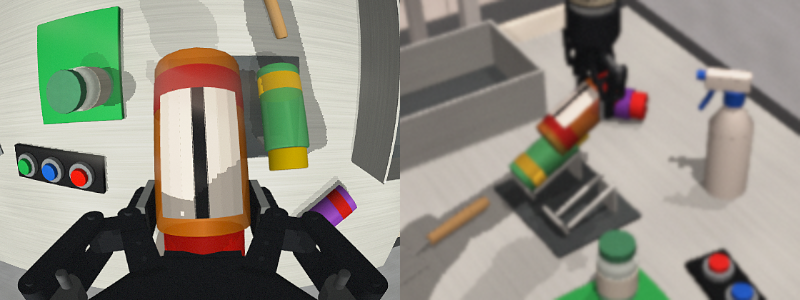

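The wrist view shows the jar firmly held but still tilted, so pad friction holds it against gravity. I'll drop the grip to 20 N, add a few vertical jerks to encourage swinging, and measure the tilt from the label depth.

Call:
{"api": "send_rows", "payload": {"targets": [[0,[0,0,0],0],[0,[0,0,0],0],[0,[0,0,0],0],[0,[0,0,-0.05],0],[0,[0,0,-0.05],0],[0,[0,0,0],0],[0,[0,0,-0.05],0],[0,[0,0,-0.05],0],[0,[0,0,0],0],[0,[0,0,-0.05],0],[0,[0,0,-0.05],0],[0,[0,0,-0.05],0]], "newtons": 20}}

```text
time_s: 5.35
ee_pos: [0.5358, 0.221, 0.2627]
tool_rot: [0.028, 3.135, 0.004]
contact_force: [0.8, -0.3, -3.6]
gripper_width: 0.671
grip_force: 25.5
```

```bash
cat >> h.py <<'E'
def tilt(save=None):
    s=observe();c=camera_model('wrist');p,d=capture('wrist');K=c['K']
    v,u=np.mgrid[:420,:560];a=(u-K[0,2])/K[0,0];b=(v-K[1,2])/K[1,1];r=np.hypot(a,b)+1e-9;t=np.tan(np.minimum(r,1.4))/r
    P=np.stack([a*t*d,-b*t*d,-d],-1)@R.from_rotvec(c['rotation']).as_matrix().T+c['xyz']
    T=(P-s['ee_pos'])@R.from_rotvec(s['tool_rot']).as_matrix()   # tool frame
    hsv=cv2.cvtColor(p,cv2.COLOR_RGB2HSV);H,S=hsv[...,0].astype(int),hsv[...,1]
    near=(T[...,2]<.04)&(T[...,2]>-.12)&(abs(T[...,1])<.035)&(abs(T[...,0])<.14)&(d>.02)
    lab=near&(S<60)&(hsv[...,2]>70)&(abs(T[...,1])<.008)
    q=T[lab];f=np.polyfit(q[:,0],q[:,2],1) if np.ptp(q[:,0])>np.ptp(q[:,2]) else None
    e=np.linalg.svd(q-np.median(q,0),full_matrices=False)[2][0]
    print('label n',len(q),'dir',e.round(3),'elev above level deg',np.degrees(np.arctan2(abs(e[2]),abs(e[0]))).round(1),'med',np.median(q,0).round(4),'x',np.percentile(q[:,0],[2,98]).round(4),'z',np.percentile(q[:,2],[2,98]).round(4))
    if save: cv2.imwrite(save,p[...,::-1])
E
python3 - <<'E'
from h import *
tilt('pics/w3.png');print(observe()['grip_force'])
E
```

```text
label n 3431 dir [-0.652 -0.022 -0.758] elev above level deg 49.3 med [ 0.0337 -0.0028 -0.0157] x [0.0153 0.0582] z [-0.0375  0.0122]
25.51235854625702
```

It's at 49° and swinging. I'll continue with bouncing motions, hard at the bottom and soft at the top.

Call:
{"api": "send_rows", "payload": {"targets": [[0,[0,0,-0.04],0],[0,[0,0,-0.06],0],[0,[0,0,-0.065],0],[0,[0,0,-0.04],0],[0,[0,0,0],0],[0,[0,0,-0.045],0],[0,[0,0,-0.065],0],[0,[0,0,-0.065],0],[0,[0,0,-0.04],0],[0,[0,0,0],0],[0,[0,0,-0.045],0],[0,[0,0,-0.065],0],[0,[0,0,-0.065],0],[0,[0,0,-0.04],0],[0,[0,0,0],0],[0,[0,0,-0.045],0],[0,[0,0,-0.065],0],[0,[0,0,-0.04],0],[0,[0,0,0],0],[0,[0,0,0],0]], "newtons": 20}}

```text
time_s: 7.4
ee_pos: [0.5294, 0.2179, 0.2547]
tool_rot: [-0.028, -3.128, 0.01]
contact_force: [-0.7, -1.5, -5.2]
gripper_width: 0.669
grip_force: 25.2
```

Run:
```python
from h import *
tilt();print(observe()['grip_force'],camera_model('wrist')['xyz'])
```

```text
label n 2264 dir [-0.431  0.008 -0.902] elev above level deg 64.5 med [ 0.0269 -0.0029 -0.0088] x [-0.0028  0.0442] z [-0.0604  0.0286]
25.20419865846634 [0.45765829 0.22238692 0.40033952]
```

View pics/w3.png

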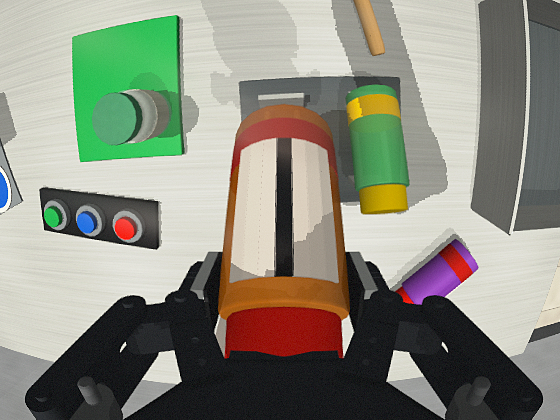

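It's at 64°. One more bounce, this time diagonal so the inertia also pushes the base under the grip.

Call:
{"api": "send_rows", "payload": {"targets": [[0,[0.03,0,-0.035],0],[0,[0.045,0,-0.05],0],[0,[0.045,0,-0.055],0],[0,[0.03,0,-0.035],0],[0,[0,0,0],0],[0,[0.03,0,-0.035],0],[0,[0.045,0,-0.05],0],[0,[0.045,0,-0.055],0],[0,[0.03,0,-0.035],0],[0,[0,0,0],0],[0,[0.03,0,-0.035],0],[0,[0.045,0,-0.05],0],[0,[0.045,0,-0.055],0],[0,[0.03,0,-0.035],0],[0,[0,0,0],0],[0,[0.03,0,-0.035],0],[0,[0.045,0,-0.05],0],[0,[0.05,0,-0.055],0],[0,[0.05,0,-0.055],0],[0,[0.05,0,-0.055],0]], "newtons": 20}}

```text
time_s: 9.45
ee_pos: [0.4843, 0.2201, 0.3179]
tool_rot: [0.03, 3.137, 0.001]
contact_force: [-0.1, 0.2, -4.4]
gripper_width: 0.666
grip_force: 24.0
```

Run:
```python
from h import *
tilt();print(observe()['grip_force']);to(.548,-.281,.3,106.5)
```

```text
label n 1709 dir [-0.272  0.035 -0.962] elev above level deg 74.2 med [ 0.0164 -0.0002 -0.0119] x [-0.0079  0.0218] z [-0.057   0.0371]
23.955994248390198
ee [0.484  0.22   0.3174] zaxis [ 3.e-03  3.e-04 -1.e+00] yhead 88.9 shift [-0.0735 -0.4997  0.0175] turn -17.6 q7 1.05
```

Call:
{"api": "send_rows", "payload": {"targets": [[0,[-0.01,-0.03,0],-1],[0,[-0.02,-0.07,0],-3],[0,[-0.03,-0.12,0],-6],[0,[-0.04,-0.17,0],-9],[0,[-0.05,-0.22,0],-12],[0,[-0.06,-0.27,0],-15],[0,[-0.065,-0.32,0],-17.6],[0,[-0.07,-0.37,0],-17.6],[0,[-0.073,-0.42,0],-17.6],[0,[-0.073,-0.46,0],-17.6],[0,[-0.073,-0.49,0],-17.6],[0,[-0.073,-0.5,0],-17.6],[0,[-0.073,-0.5,0],-17.6],[0,[-0.073,-0.5,0],-17.6],[0,[-0.073,-0.5,0.01],-17.6]]}}

```text
time_s: 11.0
ee_pos: [0.5494, -0.278, 0.3078]
tool_rot: [-0.458, 3.104, -0.001]
contact_force: [0.7, 0.5, -3.8]
gripper_width: 0.665
grip_force: 23.9
```

Call:
{"api": "send_rows", "payload": {"targets": [[0,[0.03,0,-0.025],0],[0,[0.045,0,-0.04],0],[0,[0.045,0,-0.045],0],[0,[0.03,0,-0.025],0],[0,[0,0,0],0],[0,[0.03,0,-0.025],0],[0,[0.045,0,-0.04],0],[0,[0.045,0,-0.045],0],[0,[0.03,0,-0.025],0],[0,[0,0,0],0],[0,[0.03,0,-0.025],0],[0,[0.045,0,-0.04],0],[0,[0.045,0,-0.045],0],[0,[0.03,0,-0.025],0],[0,[0,0,0],0],[0,[0,0,0],0],[0,[0,0,0],0]]}}

```text
time_s: 12.7
ee_pos: [0.5484, -0.2798, 0.3086]
tool_rot: [-0.454, 3.105, -0.003]
contact_force: [-0.3, -0.4, -3.5]
gripper_width: 0.666
grip_force: 23.6
```

Run:
```python
from h import *
tilt('pics/w4.png');print(observe()['grip_force']);to(.548,-.281,.2,106.5)
q,e=capture('side');p,d=capture('top');w=cv2.imread('pics/w4.png')[...,::-1]
cv2.imwrite('pics/w5.png',np.hstack([cv2.resize(w,(400,300)),cv2.resize(q[180:330,270:470],(400,300))])[...,::-1])
```

```text
label n 1596 dir [-0.231  0.025 -0.973] elev above level deg 76.7 med [ 0.0137  0.0001 -0.0152] x [-0.0089  0.016 ] z [-0.0559  0.0365]
23.661112189292908
ee [ 0.548  -0.281   0.3092] zaxis [ 0.0047 -0.0028 -1.    ] yhead 106.53 shift [0.0004 0.0004 0.1092] turn 0.03 q7 2.29
```

View pics/w5.png

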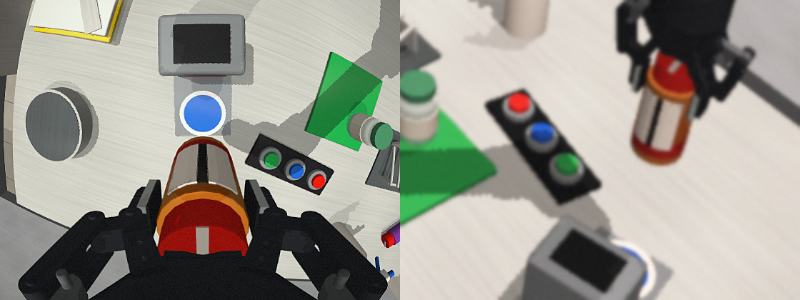

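The jar is nearly upright above the pad, label towards the scanner block. I'll measure its axis and residual tilt from depth slices.

```bash
sed -i 's/^    if save: cv2/    G=T[near\&(T[...,0]>-.06)\&(abs(T[...,1])<.006)]\n    for z0 in np.arange(-.06,.05,.01):\n        g=G[abs(G[:,2]-z0)<.005]\n        if len(g)>8: print(round(z0,3),len(g),np.percentile(g[:,0],[5,50,95]).round(4))\n    if save: cv2/' h.py; sed -i 's/T\[...,2\]<.04/T[...,2]<.09/' h.py
python3 - <<'E'
from h import *
tilt()
z=[capture('side')]
E
```

```text
label n 1663 dir [-0.214  0.024 -0.977] elev above level deg 77.6 med [ 0.0139  0.0001 -0.0134] x [-0.0089  0.0161] z [-0.0559  0.0439]
-0.06 365 [-0.0076  0.0022  0.0078]
-0.05 1540 [-0.0088  0.0044  0.0088]
-0.04 491 [0.0076 0.0085 0.0093]
-0.03 667 [0.008  0.0105 0.0134]
-0.02 370 [0.0126 0.0136 0.0147]
-0.01 262 [0.0137 0.0145 0.0151]
0.0 226 [0.0141 0.0149 0.0154]
0.01 187 [0.0145 0.0152 0.0157]
0.02 160 [0.0148 0.0156 0.016 ]
0.03 131 [0.0151 0.0159 0.0163]
0.04 116 [0.0153 0.0162 0.0166]
```

Tilt is only about 2°. The jar axis sits 14 mm to tool −x, and the cap top is about 55 mm behind the TCP, so contact is expected at a TCP height of about 0.081. I'll lower with a +14 mm correction in x.

Call:
{"api": "send_rows", "payload": {"targets": [[0,[0.004,0,0.02],0],[0,[0.008,0,0.05],0],[0,[0.012,0,0.085],0],[0,[0.014,0,0.12],0],[0,[0.014,0,0.15],0],[0,[0.014,0,0.175],0],[0,[0.014,0,0.195],0],[0,[0.014,0,0.21],0],[0,[0.014,0,0.215],0],[0,[0.014,0,0.215],0],[0,[0.014,0,0.215],0]]}}

```text
time_s: 14.05
ee_pos: [0.5351, -0.285, 0.0926]
tool_rot: [-0.452, 3.107, -0.003]
contact_force: [-0.2, 0.5, -3.3]
gripper_width: 0.664
grip_force: 23.7
```

Run:
```python
from h import *
tilt();to(.548,-.281,.08,106.5);print(observe()['contact_force'])
```

```text
label n 6098 dir [-0.478 -0.003  0.878] elev above level deg 61.4 med [ 0.0645  0.0001 -0.066 ] x [-0.006   0.0743] z [-0.0681  0.088 ]
-0.06 615 [-0.0058  0.0076  0.0625]
-0.05 1568 [-0.0088  0.0041  0.0089]
-0.04 487 [0.0077 0.0086 0.0094]
-0.03 681 [0.008  0.0106 0.0135]
-0.02 368 [0.0126 0.0136 0.0146]
-0.01 267 [0.0138 0.0146 0.0152]
0.0 224 [0.0142 0.015  0.0155]
0.01 189 [0.0144 0.0153 0.0158]
0.02 154 [0.0149 0.0156 0.016 ]
0.03 131 [0.0153 0.016  0.0164]
0.04 115 [0.0154 0.0162 0.0167]
ee [ 0.5351 -0.285   0.0928] zaxis [ 0.0026 -0.0014 -1.    ] yhead 106.55 shift [-0.0134  0.0002  0.0128] turn 0.05 q7 2.3
[-0.38605377 -0.49396169 -3.8096295 ]
```

The block front edge reads at tool x ≈ 0.0625, so the jar axis is about 76 mm from the window, against 75 mm nominal. I'll lower to contact.

Call:
{"api": "send_rows", "payload": {"targets": [[0,[0,0,0.003],0],[0,[0,0,0.005],0],[0,[0,0,0.007],0],[0,[0,0,0.008],0],[0,[0,0,0.009],0],[0,[0,0,0.01],0],[0,[0,0,0.01],0]]}}

```text
time_s: 14.8
ee_pos: [0.5341, -0.2844, 0.0823]
tool_rot: [0.453, -3.109, 0.0]
contact_force: [-2.9, 1.6, 3.9]
gripper_width: 0.666
grip_force: 24.3
```

Contact has been made. I'll open gently.

Call:
{"api": "send_rows", "payload": {"targets": [[0,[0,0,0.0005],0],[0,[0,0,0.0005],0],[0.72,[0,0,0],0],[0.8,[0,0,0],0],[0.9,[0,0,0],0],[1,[0,0,0],0],[1,[0,0,0],0],[1,[0,0,0],0]]}}

```text
time_s: 15.6
ee_pos: [0.5343, -0.2843, 0.0812]
tool_rot: [0.453, -3.109, 0.0]
contact_force: [-0.3, -0.9, 1.1]
gripper_width: 1.001
grip_force: 0.0
```

Run:
```python
from h import *
tilt()
```

```text
label n 7532 dir [-0.537 -0.002  0.844] elev above level deg 57.5 med [ 0.0652  0.0002 -0.0774] x [-0.0051  0.074 ] z [-0.0792  0.0754]
-0.06 419 [-0.0076  0.0035  0.0117]
-0.05 1850 [-0.0083  0.0067  0.0132]
-0.04 463 [0.012  0.0127 0.0134]
-0.03 640 [0.012  0.0139 0.0169]
-0.02 358 [0.0159 0.0169 0.0181]
-0.01 245 [0.017  0.0177 0.0182]
0.0 200 [0.0169 0.0177 0.0182]
0.01 169 [0.0171 0.0177 0.0182]
0.02 139 [0.0171 0.0177 0.0181]
0.03 121 [0.017  0.0177 0.0181]
0.04 101 [0.0169 0.0176 0.0179]
```

It stands vertical, with its axis at about (0.545, −0.281), 3 mm from the pad centre. I'm rising straight up and then checking.

Call:
{"api": "send_rows", "payload": {"targets": [[1,[0,0,-0.01],0],[1,[0,0,-0.03],0],[1,[0,0,-0.06],0],[1,[0,0,-0.1],0],[1,[0,0,-0.14],0],[1,[0,0,-0.16],0],[1,[0,0,-0.16],0],[1,[0,0,-0.16],0]]}}

```text
time_s: 16.45
ee_pos: [0.5339, -0.2842, 0.2415]
tool_rot: [-0.453, 3.109, -0.0]
contact_force: [-0.2, 0.2, -0.9]
gripper_width: 1.002
grip_force: 0.0
```

Run:
```python
from h import *
p,d=capture('wrist');t,e=capture('top')
cv2.imwrite('pics/w6.png',np.hstack([cv2.resize(p,(400,300)),cv2.resize(t[150:285,360:540],(400,300),interpolation=cv2.INTER_CUBIC)])[...,::-1])
print('above green');to(.5913,-.1237,.12)
```

```text
above green
ee [ 0.5332 -0.2839  0.2398] zaxis [-0.0031  0.0014 -1.    ] yhead 106.57 shift [-0.1017  0.1367  0.1199] turn None q7 2.31
```

View pics/w6.png

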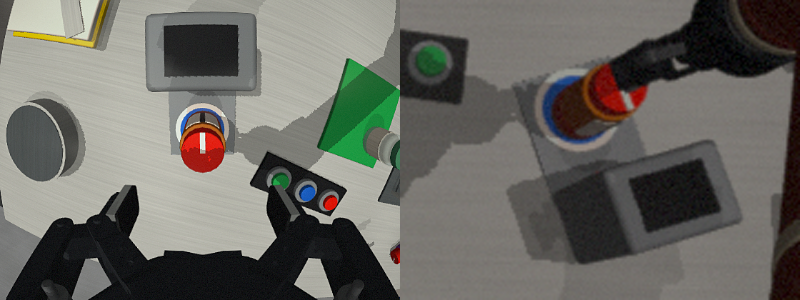

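The jar stands on the pad with its cap line pointing squarely at the block; the block's face is level in the wrist view. Next I'll shut the fingers and go above the green key.

Call:
{"api": "send_rows", "payload": {"targets": [[0,[0,0,0],0],[0,[-0.02,0.03,0],0],[0,[-0.05,0.06,0],0],[0,[-0.075,0.1,0],0],[0,[-0.1,0.135,0],0],[0,[-0.102,0.137,0.04],0],[0,[-0.102,0.137,0.08],0],[0,[-0.102,0.137,0.12],0],[0,[-0.102,0.137,0.15],0],[0,[-0.102,0.137,0.17],0],[0,[-0.102,0.137,0.17],0],[0,[-0.102,0.137,0.17],0]]}}

```text
time_s: 17.75
ee_pos: [0.5928, -0.1239, 0.0709]
tool_rot: [0.453, -3.108, -0.001]
contact_force: [-0.5, 0.3, 0.2]
gripper_width: 0.002
grip_force: 0.0
```

Run:
```python
from h import *
to(.5913,-.1237,.034);p,d=capture('wrist');t,e=capture('top')
cv2.imwrite('pics/w7.png',np.hstack([cv2.resize(p,(400,300)),cv2.resize(t[120:255,290:470],(400,300),interpolation=cv2.INTER_CUBIC)])[...,::-1])
```

```text
ee [ 0.5928 -0.1239  0.0709] zaxis [-1.2e-03  2.0e-04 -1.0e+00] yhead 106.57 shift [0.0013 0.0006 0.0369] turn None q7 2.01
```

View pics/w7.png

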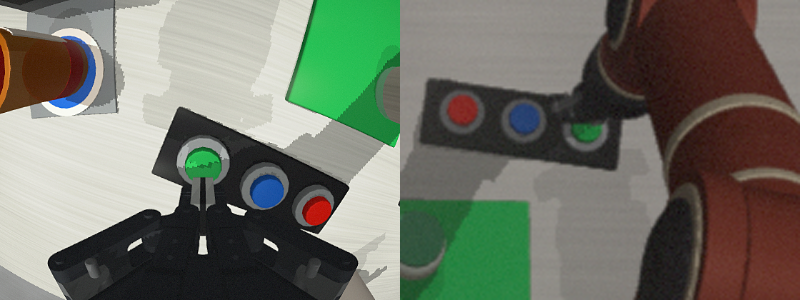

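The shut tips are over the green key (about (203,165) in the left half). I'll press straight down and come back up.

Call:
{"api": "send_rows", "payload": {"targets": [[0,[0.001,0,0.02],0],[0,[0.001,0,0.03],0],[0,[0.001,0,0.035],0],[0,[0.001,0,0.038],0],[0,[0.001,0,0.041],0],[0,[0.001,0,0.043],0],[0,[0.001,0,0.044],0],[0,[0.001,0,0.044],0],[0,[0.001,0,0.044],0]]}}

```text
time_s: 18.75
ee_pos: [0.592, -0.1243, 0.0282]
tool_rot: [-0.453, 3.108, -0.0]
contact_force: [-2.4, 0.9, 5.8]
gripper_width: -0.002
grip_force: 2.8
```

Call:
{"api": "send_rows", "payload": {"targets": [[0,[0,0,0.001],0],[0,[0,0,0.002],0],[0,[0,0,0.003],0],[0,[0,0,0.003],0]]}}

```text
time_s: 19.15
ee_pos: [0.5921, -0.1243, 0.0279]
tool_rot: [-0.452, 3.108, -0.001]
contact_force: [-6.2, 1.3, 21.3]
gripper_width: -0.001
grip_force: 10.4
```

The force rose to 21 N with no further travel, so the key is at its bottom stop. I'm lifting and moving to blue.

Call:
{"api": "send_rows", "payload": {"targets": [[0,[0,0,-0.01],0],[0,[0,0,-0.03],0],[0,[0,0,-0.045],0],[0,[0,0,-0.045],0],[0,[0,0,-0.045],0]]}}

```text
time_s: 19.65
ee_pos: [0.5921, -0.1243, 0.0693]
tool_rot: [-0.453, 3.108, -0.0]
contact_force: [-0.8, 0.4, -0.4]
gripper_width: -0.004
grip_force: 0.0
```

Run:
```python
from h import *
to(.600,-.059,.034)
```

```text
ee [ 0.5921 -0.1243  0.0693] zaxis [ 6.e-04 -2.e-04 -1.e+00] yhead 106.57 shift [-0.0262  0.0603  0.0353] turn None q7 2.01
```

Call:
{"api": "send_rows", "payload": {"targets": [[0,[-0.01,0.025,0],0],[0,[-0.02,0.045,0],0],[0,[-0.026,0.06,0],0],[0,[-0.026,0.06,0],0],[0,[-0.026,0.06,0],0],[0,[-0.026,0.06,0.015],0],[0,[-0.026,0.06,0.028],0],[0,[-0.026,0.06,0.034],0],[0,[-0.026,0.06,0.037],0],[0,[-0.026,0.06,0.04],0],[0,[-0.026,0.06,0.042],0],[0,[-0.026,0.06,0.044],0],[0,[-0.026,0.06,0.045],0],[0,[-0.026,0.06,0.045],0]]}}

```text
time_s: 21.05
ee_pos: [0.5988, -0.0609, 0.0278]
tool_rot: [0.451, -3.107, 0.002]
contact_force: [-8.1, -2.6, 20.6]
gripper_width: 0.001
grip_force: 10.8
```

Blue is at its stop (20 N at the same height as green). I'm lifting clear.

Call:
{"api": "send_rows", "payload": {"targets": [[0,[0,0,-0.01],0],[0,[0,0,-0.04],0],[0,[0,0,-0.08],0],[0,[0,0,-0.12],0],[0,[0,0,-0.15],0],[0,[0,0,-0.15],0],[0,[0,0,-0.15],0],[0,[0,0,-0.15],0]]}}

```text
time_s: 21.85
ee_pos: [0.599, -0.0588, 0.173]
tool_rot: [0.453, -3.107, -0.001]
contact_force: [0.2, -0.1, -0.2]
gripper_width: -0.002
grip_force: 0.0
```

Run:
```python
from h import *
t,d=capture('top');C=cloud('top',d)
hsv=cv2.cvtColor(t,cv2.COLOR_RGB2HSV)
m=((hsv[...,0]<6)|(hsv[...,0]>174))&(hsv[...,1]>150)&(C[...,2]>.125)&(C[...,2]<.145)
for r,e,a in ellipses(m):print('cap',ray('top',*r[0],.136),a)
print(observe()['contact_force'],observe()['ee_pos'])
```

```text
cap [ 0.54483067 -0.2821583   0.136     ] 320.0
[ 0.59273934 -0.09896184  0.05493884] [ 0.5988406  -0.05891909  0.17269729]
```

The jar is still in place, with its cap at (0.545, −0.282). Handing in.

```bash
python3 -c "
from station import *
print(sign_off())"
```

```text
the job is handed in; nothing more can be done
None
```

The red-capped jar stands released on the scanner pad, about 3 mm off centre, stripe facing the window; I pressed green and then blue fully down, lifted clear of each, and handed in at about 22 s (the hand-in returned no verdict).

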